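Set a slicer's thickness dial and feel its slot with a taper gauge

TASK

Set the vegetable slicer's thickness dial to the one long tick on its scale. Then take the taper gauge by its handle out of its wooden stand, slide its blade upright down between the slicer's two steel plates until it drags snugly on both (about 5 N of push, do not force it), and finish while still holding it there: do not let go of the gauge or pull it back. Leave the candle, mug, tin and glass where they stand.

Things in the scene. Friction and masses are not known exactly. Their poses are not given: they have to be found in the camera images.
- slicer: grey vegetable slicer fixed to the worktop, 100 (x) x 200 (y) x 75 mm high, flat light grey deck on top at z = 75 mm of its frame. Origin: centre of its underside; z up. The dial stands on the deck 50 mm from the centre toward +y, the throat with the two plates opens in the deck 52 mm toward -y.
- slicer_dial (a joint): thickness dial, rad, 0 to 3.0; grows clockwise seen from above, stays where left (friction 0.06 N m). Six ticks, one every 0.6 rad: the first, nearest the slicer's +y side, is 0; the only long one, the fourth, is 1.8 rad. The tick that the bar's pointer end faces is its reading. Starts at 0.3 to 1.2. The gap between the plates is 2.0 mm + 1.67 mm per rad: 5.0 mm at the long tick.
- dial_grip (a point): centre of the dial's black grip bar, on its axis, 91 mm above the worktop. Bar 38 mm long, 10 thick, 79 to 103 mm above the worktop, on a 42 mm disc (top at 81 mm). x: along the bar to its pointer end (light line on top, small nose); y: across the bar; z up. Turns with the dial.
- throat (a point): centre of the throat at deck height (75 mm above the worktop). x: across the gap, near to far plate; y: along the plates; z up. Plates 40 mm long (y), 45 mm deep; flared lips above open 6 mm to each side and stand 8 mm over the deck. Plates and dial together float 5 mm either way in x on soft springs (0.4 N/mm), so the plates centre on the blade. At the long tick this point is the middle of the gap.
- plate_near: the near steel plate of the throat, upright, the one the dial moves. Each plate gives way outward in x against a spring of 6 N/mm (0.6 N preload, 4 mm travel), so that the drag on a tapered blade grows slowly with depth. Origin: top edge of its inner face.
- plate_far: the far steel plate of the throat, upright. Origin: top edge of its inner face.
- gauge: taper gauge, 0.12 kg: steel wedge blade 25 mm wide (y), 75 long, 3 thick (x) at the tip to 9 at the handle; black handle 20 (x) x 38 (y) x 42 mm tall. Origin: middle of the tip; z up to the handle. Hangs upright in the stand, handle's underside on the stand's top, 85 mm above the worktop. In the 5 mm gap it touches both plates about 25 mm deep, drags snugly 30 to 50 mm deep.
- gauge_grip (a point): centre of the gauge's handle, 96 mm from the blade's tip; axes as the gauge's. Grip it across x (20 mm).
- gauge_tip (a point): middle of the gauge blade's tip; axes as the gauge's.
- gauge_stand: fixed wooden block 70 (x) x 60 (y) x 85 mm high with a slot 12 (x) x 30 (y) mm, 80 mm deep, in the middle of its top; holds the gauge. Origin: centre of the underside.
- candle: tea light, 38 mm diameter, 15 mm high, bystander. Origin: centre of the underside.
- mug: small white mug, 62 x 92 x 51 mm, bystander. Origin: centre of the underside.
- tin: flat oblong tin, 63 x 105 x 26 mm, bystander. Origin: centre of the underside.
- glass: small glass, 49 mm diameter, 62 mm high, bystander. Origin: centre of the underside.
Things that resemble listed ones, but are neither listed nor needed, are in the scene too. What is meant by the gauge is not blue, pink or yellow, and is the smaller of those in its own colour.

How it is judged:
By the outcome, as a careful person would: the job done as asked, in the order asked, and still so for the second after the job is handed in, while the arm keeps its last pose, push and grip.
It also fails if it takes over 64 s, if anything falls off the work surface, if the arm or the gripper's body presses on something with over 40 N, if the wrist force passes 120 N, or if a joint passes its speed limit or range.

ROBOT

A 6-joint arm with a two-finger parallel gripper is mounted at the origin on a cart in front of the work surface, level with it; the furniture and walls round the work are solid. World frame = base frame: x ahead of the robot, y to its left, z up, the work surface at z = 0. Lengths are in m, angles in rad, forces in N, time in s.
With the tool pointing down it reaches from about 0.325 to 0.75 m from the base axis. Payload 7.6 kg.
Tool frame: the origin (TCP) lies at the very end of the fingers, on their centre line; the grasp point (between the pads) lies 19 mm behind it (arm.grip_point_offset is the distance from the TCP to the grasp point, in m); z points along the fingers, y is the line along which they close (so a half turn about z gives the same grasp; the last joint's range is limited). The gripper opens to 85 mm and grips with 20 to 120 N. Pads are 22 mm wide; open, the fingers measure 114 mm over their backs; the gripper's body (76 mm by 85 mm) begins 54 mm behind the grasp point. The pads swing forward as they close: fully open they stand 13 mm farther back than shut.
Start: joints at [1.271, 0.052, 1.401, -0, 1.689, -0.07], TCP at [0.12, 0.511, 0.231] pointing down, gripper open.
Joint ranges: [-2.9, 2.9], [-0.91, 2.17], [0.12, 2.37], [-1.06, 4.2], [0.26, 2.73], [-2.93, 2.93]. Speed limits (rad/s): [2.57, 2.57, 3.01, 3.14, 3.14, 3.14].

INTERFACE

Orientations are given as a rotation vector (axis times angle).
In Python, from plant import arm, let_go, gripper_close, ik, readout, vision, workorder gives the robot as it stands. The module is installed in compiled form; this text tells all that it offers. Calls block until the motion is done:
- arm.reach(position, orientation): joint-space move of the TCP to a pose.
- arm.servo_line(position, rot=None, vel=0.15, threshold=None): straight line of the TCP; rot=None keeps the orientation; vel is the mean speed in m/s. With threshold (N) it stops when the force on the tool has changed by that much, and returns True; else False.
- arm.move_joints(angles): joint-space move.
- let_go() and gripper_close(grasp_force=None): open the fingers fully, or close them until they stop; grasp_force is the grip in N (None keeps the last).
- arm.wait(seconds).
- ik(position, orientation): joint angles nearest the present ones, or None.
- readout.state(): the state.
- vision.camera(name): name is "side" or "top" or "wrist"; returns a dict with "img" (384x512x3 uint8, red, green, blue), "fx", "fy", "cx", "cy" (pixels), "dist_coeffs" ([k1, k2, p1, p2, k3] as OpenCV has them; the pictures are not rectified), "T" (4x4, takes a point from camera to world coordinates); the wrist camera has in their place "mount" (4x4, takes a point from camera to tool coordinates, whose origin is the TCP and whose axes are the flange's). Camera axes: x right, y down, z forward; pixel columns grow to the right and rows downward; lengths in m; the calibration is good to about 2 mm. A picture is of the moment at which its call begins: read the wrist's pose just before it. There is no depth.
A pose or a line that the arm cannot do raises arm.IKError and nothing moves.
- workorder.job_done(): hands the job in, once; it reports no verdict.
The state is a dict: "t": time; "joint_positions": joint angles; "dq": joint speeds; "effort": joint torques, N m; "tcp_pos": TCP position; "eef_rot": TCP orientation; "wrist_force": force on the tool from outside, world axes, zero at the start; "wrist_torque": the same for the moment, N m; "finger_gap": opening from 0.0 (shut) to 1.0 (fully open).
Only numpy, scipy, OpenCV 4.12 (cv2) and the standard library are available. Lean on these libraries where they do the work, as an engineer would, in place of code of your own. Each camera call takes 0.05 s, during which the arm holds its last target. There are 200 camera calls.

## Working session

There is one attempt and no reset: what is moved stays moved. The work goes in short steps, each a Python script; the robot and the scene stay as the last script left them, time stands still between calls to the robot, and variables do not carry over. Pictures are saved under pics/ and viewed, on a budget of 10 in all, crops included, one or two more only if the job needs it, and the job is handed in when it is done.

```bash
mkdir -p pics
python3 - <<'E'
from plant import *
import cv2,numpy as np,pickle
for n in("top","side"):
    c=vision.camera(n); pickle.dump(c,open(n+".pkl","wb"))
    cv2.imwrite(f"pics/{n}0.png",cv2.resize(c["img"][:,:,::-1],(800,600),interpolation=cv2.INTER_CUBIC))
    print(n,c["fx"],c["cx"],c["cy"],c["dist_coeffs"],c["T"])
s=readout.state();print(s)
E
```

```text
top 357.84073489826653 261.9553986678633 189.30886553819602 [0.00171847 0.         0.         0.         0.        ] [[-0.02084358 -0.99913529  0.03597533  0.49478441]
 [-0.99962061  0.02017869 -0.01874706 -0.09083315]
 [ 0.01800492 -0.03635244 -0.99917682  1.06020363]
 [ 0.          0.          0.          1.        ]]
side 490.65534556665864 261.82411008807287 190.75375980970136 [0.06091798 0.         0.         0.         0.        ] [[ 0.99749481 -0.0359922   0.06089885  0.46481811]
 [-0.06960475 -0.65297333  0.75417571 -0.95420303]
 [ 0.01262088 -0.75652521 -0.65384274  0.84993027]
 [ 0.          0.          0.          1.        ]]
{'t': 0.1, 'joint_positions': array([ 1.27071801e+00,  5.28177484e-02,  1.40163256e+00,  3.81360157e-06,
        1.68862922e+00, -7.03023434e-02]), 'dq': array([-0.00142546, -0.00213467, -0.0013185 ,  0.00028486,  0.00234617,
       -0.00012318]), 'effort': array([ 9.03195305e-04, -3.82582462e+01, -3.60985315e+01, -6.54453515e-05,
        4.76774701e-03,  2.45766603e-05]), 'tcp_pos': array([0.11946894, 0.51094005, 0.23052892]), 'eef_rot': array([-3.60105171e-01, -3.12060569e+00,  2.29434509e-03]), 'wrist_force': array([-0.22217859, -0.06131224, -0.21190624]), 'wrist_torque': array([ 0.00544393,  0.01277213, -0.02267776]), 'finger_gap': 1.000564635103408}
```

View pics/top0.png

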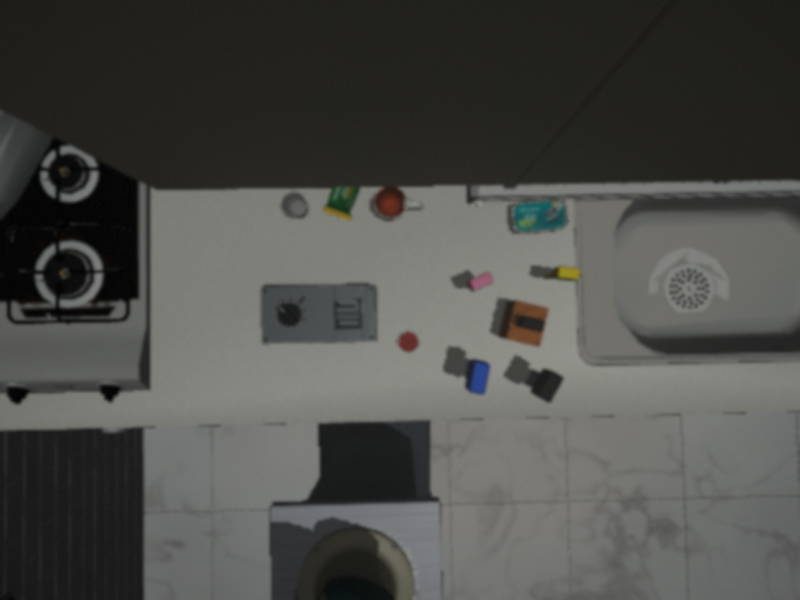

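View pics/side0.png

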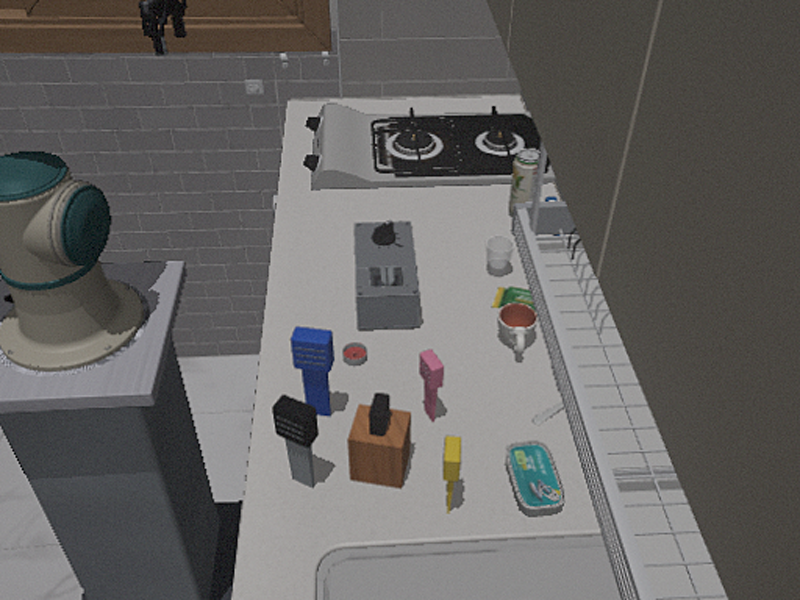

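The candidates for the gauge are:
- black handle in the wooden stand: top (529,322), side (380,413)
- larger free-standing black: top (546,385), side (295,422)
- blue: side (312,350)
- pink: side (431,368)
- yellow: side (452,458)

By the description it's the small black one in the stand. The dial is at top (290,314) and the throat at top (348,313).

```bash
cat > h.py <<'E'
from plant import *
import cv2,numpy as np,pickle
from scipy.spatial.transform import Rotation as R
def K(c): return np.array([[c["fx"],0,c["cx"]],[0,c["fy"],c["cy"]],[0,0,1.]])
def ray(c,uv,T,z):
    p=cv2.undistortPoints(np.array(uv,float).reshape(-1,1,2),K(c),np.array(c["dist_coeffs"])).reshape(-1,2)
    d=np.c_[p,np.ones(len(p))]@T[:3,:3].T
    return T[:3,3]+d*((z-T[2,3])/d[:,2])[:,None]
def proj(c,P,T):
    Ti=np.linalg.inv(T)
    return cv2.projectPoints(np.array(P,float).reshape(-1,1,3),cv2.Rodrigues(Ti[:3,:3])[0],Ti[:3,3],K(c),np.array(c["dist_coeffs"]))[0].reshape(-1,2)
def wrist(name):
    s=readout.state(); c=vision.camera("wrist")
    W=np.eye(4);W[:3,:3]=R.from_rotvec(s["eef_rot"]).as_matrix();W[:3,3]=s["tcp_pos"]
    c["T"]=W@c["mount"]; pickle.dump(c,open(name+".pkl","wb"))
    cv2.imwrite(f"pics/{name}.png",cv2.resize(c["img"][:,:,::-1],(800,600),interpolation=cv2.INTER_CUBIC))
    return c
def down(a):
    """tool down, finger closing line (tool y) at world angle a"""
    y=np.array([np.cos(a),np.sin(a),0]);z=np.array([0,0,-1.]);x=np.cross(y,z)
    return R.from_matrix(np.c_[x,y,z]).as_rotvec()
E
python3 - <<'E'
from h import *
c=pickle.load(open("top.pkl","rb"));s=1/1.5625
for n,z,uv in [("slicer corners",.075,[(263,285),(376,284),(376,342),(263,343)]),("dial",.1,[(290,314)]),("throat",.08,[(348,313)]),("stand corners",.085,[(512,303),(547,307),(540,346),(505,338)]),("handle",.127,[(529,322)]),("blackbig",.15,[(546,385)]),("candle",.015,[(408,342)])]:
    print(n,ray(c,np.array(uv)*s,c["T"],z)[:,:2].round(3).tolist())
c=vision.camera("wrist");print(c["mount"].round(3),c["fx"])
E
```

```text
slicer corners [[0.554, 0.147], [0.552, -0.051], [0.45, -0.049], [0.453, 0.148]]
dial [[0.502, 0.096]]
throat [[0.502, -0.001]]
stand corners [[0.514, -0.289], [0.505, -0.35], [0.438, -0.336], [0.453, -0.275]]
handle [[0.48, -0.308]]
blackbig [[0.378, -0.327]]
candle [[0.446, -0.106]]
[[ 0.001 -0.961 -0.275  0.07 ]
 [ 1.     0.001  0.    -0.   ]
 [-0.    -0.275  0.961 -0.143]
 [ 0.     0.     0.     1.   ]] 320.90074471422867
```

Run:
```python
from h import *
for n,p in [("w_stand",(.48,-.308,.24)),("w_sl",(.502,.05,.19))]:
    arm.reach(p,down(np.pi/2)); arm.wait(.2); c=wrist(n); s=readout.state(); print(s["t"],s["joint_positions"].round(2),s["tcp_pos"])
    if n=="w_stand": print(proj(c,[[.48,-.308,.127]],c["T"]))
i=lambda n:cv2.imread(f"pics/{n}.png")
cv2.imwrite("pics/w_pair.png",i("w_stand"))
```

```text
3.5333 [-0.63  0.18  1.25  0.    1.72 -2.21] [ 0.48015793 -0.30775814  0.24001686]
[[247.33120049 187.38487765]]
5.1417 [ 0.02  0.01  1.53 -0.    1.61 -1.54] [0.50219712 0.04931263 0.19006637]
```

View pics/w_sl.png

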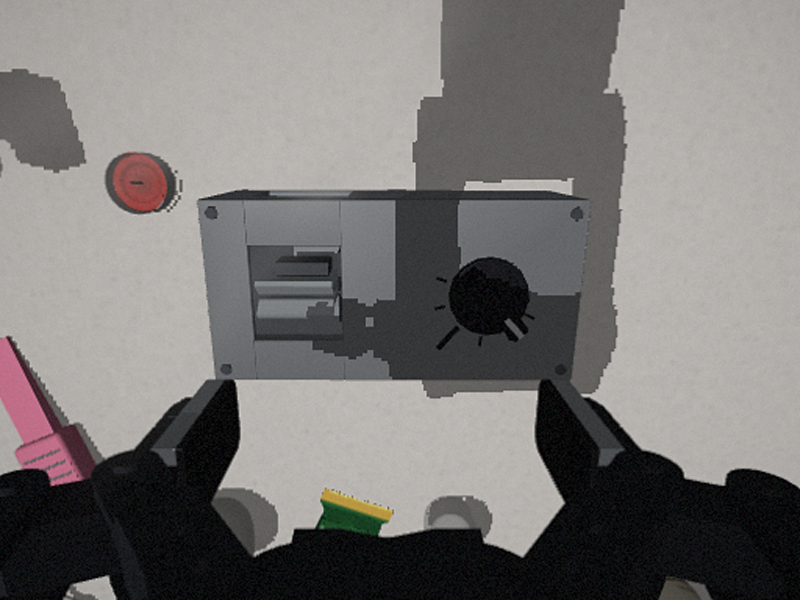

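View pics/w_stand.png

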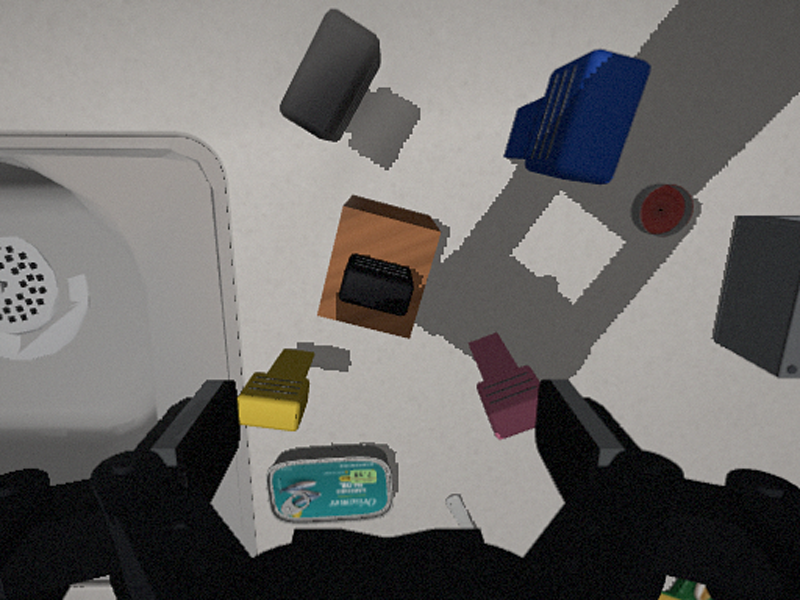

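w_sl shows the dial centre at (489,296). The ticks are at (531,317), (480,341), long (448,338), (440,307) and (441,279), and the pointer line is near (515,329). The throat is at about (295,298). w_stand shows the small black handle in the stand at about (377,285). Next is one brightened close crop of both.

Run:
```python
from h import *
def crop(n,u0,v0,w,h):  # native px
    im=pickle.load(open(n+".pkl","rb"))["img"][v0:v0+h,u0:u0+w,::-1]
    im=(255*(im/255.)**.45).astype(np.uint8)
    return cv2.resize(im,(400,400),interpolation=cv2.INTER_CUBIC)
cv2.imwrite("pics/crop1.png",np.hstack([crop("w_stand",195,120,100,100),crop("w_sl",263,140,100,100)]))
c=pickle.load(open("w_sl.pkl","rb"));s=.64
for n,z,uv in [("corners",.075,[(198,199),(588,199),(575,379),(215,379)]),("ticks",.075,[(531,317),(480,341),(448,338),(440,307),(441,279)]),("ptr",.103,[(515,329)]),("throat gap lips",.083,[(255,283),(333,283),(257,298),(337,298)])]:
    print(n,ray(c,np.array(uv)*s,c["T"],z)[:,:2].round(4).tolist())
```

```text
corners [[0.4534, -0.0463], [0.4536, 0.1507], [0.5528, 0.1543], [0.5526, -0.0472]]
ticks [[0.5163, 0.1269], [0.5301, 0.1], [0.5283, 0.0824], [0.5106, 0.0776], [0.4951, 0.0777]]
ptr [[0.5132, 0.1111]]
throat gap lips [[0.4952, -0.0186], [0.4952, 0.0214], [0.5032, -0.0182], [0.5032, 0.0232]]
```

View pics/crop1.png

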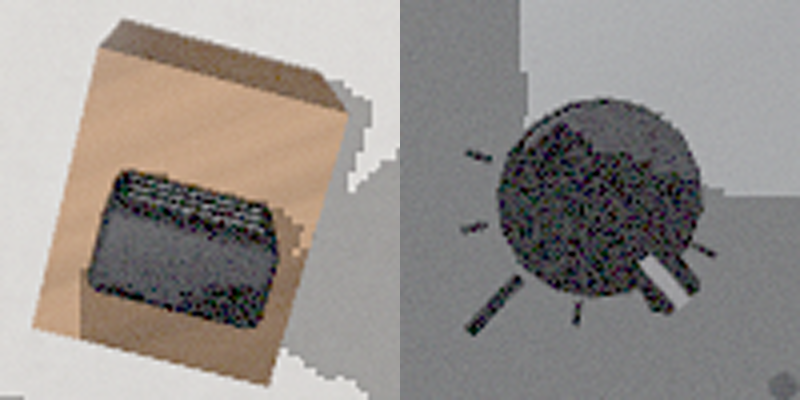

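Run:
```python
from h import *
c=pickle.load(open("w_sl.pkl","rb"))
f=lambda uv,o:np.array(uv,float)/4+o
o=np.array([263-100,140])
P=lambda uv,z:ray(c,f(uv,o),c["T"],z)[:,:2]
print("disc",P([(600,197)],.081).round(4))
l=P([(645,262),(684,300)],.103);d=l[1]-l[0];print("ptr",l.round(4),np.arctan2(d[1],d[0]))
from scipy.optimize import least_squares
tk=P([(703,250),(577,313),(495,305),(475,229),(480,156)],.075);k=np.array([0,2,3,4,5])
r=least_squares(lambda p:np.r_[tk[k!=3]-(p[:2]+p[2]*np.c_[np.cos(p[3]-.6*k[k!=3]*p[4]),np.sin(p[3]-.6*k[k!=3]*p[4])]),].ravel(),[.5,.1,.027,1,1])
print("tick fit",r.x,np.abs(r.fun).max()); a=np.arctan2(*(tk-r.x[:2]).T[::-1]);print(a)
dd=l.mean(0)-r.x[:2];print("ptr angle by centre",np.arctan2(dd[1],dd[0]))
c=pickle.load(open("w_stand.pkl","rb"));o=np.array([195,120])
h=P([(108,208),(275,248),(260,327),(90,290)],.127);print("handle",h.round(4),h.mean(0)); e=h[1]-h[0]+h[2]-h[3];print(np.arctan2(e[1],e[0]),np.linalg.norm(e)/2)
st=P([(100,48),(347,112),(268,385),(33,327)],.085);print("stand",st.round(4),st.mean(0));e=st[1]-st[0]+st[2]-st[3];print(np.arctan2(e[1],e[0]));e=st[2]-st[1]+st[3]-st[0];print(np.arctan2(e[1],e[0]))
```

```text
disc [[0.5026 0.1023]]
ptr [[0.5091 0.1068]
 [0.5168 0.1147]] 0.8033528791709404
tick fit [0.50435375 0.10271399 0.02592872 1.10807659 1.00718445] 0.00020553844822757128
[ 1.10754936 -0.10237815 -0.70267851 -1.30104435 -1.91923338]
ptr angle by centre 0.7518837539725757
handle [[ 0.467  -0.3287]
 [ 0.4754 -0.2945]
 [ 0.4925 -0.2974]
 [ 0.4844 -0.3327]] [ 0.47982515 -0.31332289]
1.3391610577128552 0.03570342150733092
stand [[ 0.439  -0.3331]
 [ 0.4536 -0.2761]
 [ 0.5211 -0.2935]
 [ 0.5061 -0.3509]] [ 0.47994632 -0.31339024]
1.3178147537070197
-0.2559294842184018
```

Run:
```python
from h import *
a0=.785+np.pi/2; D=(.5035,.1025)
arm.reach((*D,.15),down(a0)); arm.servo_line((*D,.084),vel=.08)
p=lambda m:print(m,[np.round(readout.state()[k],3).tolist() for k in("t","tcp_pos","wrist_force","finger_gap")])
p("down"); gripper_close(30); p("closed")
q=readout.state()["joint_positions"].copy()
R_=R.from_rotvec(readout.state()["eef_rot"]).as_matrix(); a=np.arctan2(R_[1,1],R_[0,1]); af=-.70+np.pi/2
q[5]+=(a-af)/2; arm.move_joints(q); q[5]+=(a-af)/2; arm.move_joints(q); arm.wait(.3)
R_=R.from_rotvec(readout.state()["eef_rot"]).as_matrix(); print(a,af,np.arctan2(R_[1,1],R_[0,1])); p("turned")
let_go(); arm.servo_line((*D,.16),vel=.15); p("up")
arm.reach((.502,.06,.17),down(np.pi/2)); arm.wait(.2); c=wrist("w_sl2")
im=c["img"][:,:,::-1]; im=(255*(im/255.)**.5).astype(np.uint8)[100:260,110:390]
cv2.imwrite("pics/crop2.png",cv2.resize(im,None,fx=2.8,fy=2.8,interpolation=cv2.INTER_CUBIC)); p("")
```

```text
down [6.808, [0.504, 0.103, 0.085], [0.321, -0.285, 0.046], 1.0]
closed [7.483, [0.504, 0.102, 0.084], [-0.311, -1.614, 0.523], 0.103]
2.355604042800608 0.8707963267948966 0.8719319028853383
turned [9.267, [0.504, 0.103, 0.084], [-0.592, 5.267, 0.175], 0.106]
up [10.65, [0.503, 0.102, 0.159], [0.197, -0.368, -0.124], 1.001]
 [11.675, [0.502, 0.06, 0.17], [-0.365, -0.634, 0.052], 0.999]
```

View pics/crop2.png

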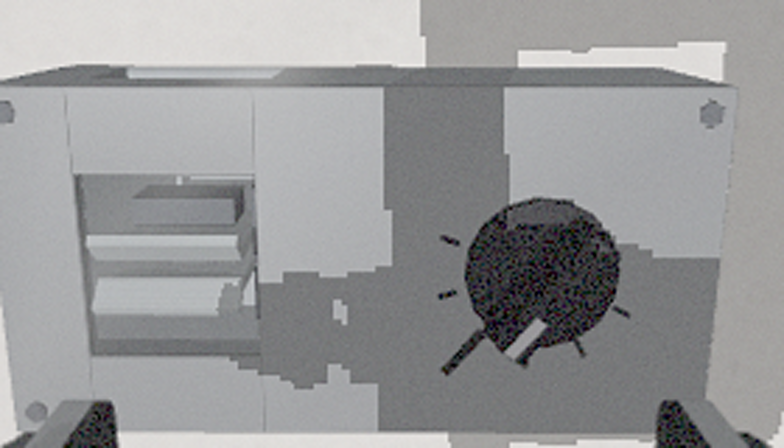

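Run:
```python
from h import *
c=pickle.load(open("w_sl2.pkl","rb"))
P=lambda uv,z:ray(c,np.array(uv,float)/2.8+[110,100],c["T"],z)[:,:2]
an=lambda l:np.arctan2(*(l[1]-l[0])[::-1])
l=P([(543,322),(509,357)],.103);print("ptr",l.round(4),an(l))
t=P([(480,334),(446,373)],.075);print("long",t.round(4),an(t))
tk=P([(622,312),(580,349),(447,294),(450,240)],.075);ctr=P([(543,272)],.081)[0];print("ctr",ctr)
print([np.arctan2(*(x-np.array([.5040,.1025]))[::-1]).round(3) for x in [*tk,t.mean(0),l.mean(0)]])
for z in(.075,.083):print(z,[P([(170,v)],z)[0].round(4).tolist() for v in(236,260,278,312)])
print("y ends",P([(88,248),(240,248)],.083),P([(95,295),(258,295)],.08))
print("slicer x",P([(300,87),(300,431)],.075)[:,0],"y",P([(737,87)],.075))
```

```text
ptr [[0.5087 0.0991]
 [0.518  0.0911]] -0.7131244934472001
long [[0.5227 0.0868]
 [0.5345 0.0775]] -0.6671596877858001
ctr [0.50252949 0.10257315]
[np.float64(1.102), np.float64(0.503), np.float64(-1.308), np.float64(-1.912), np.float64(-0.691), np.float64(-0.668)]
0.075 [[0.4941, 0.0014], [0.5009, 0.0009], [0.5061, 0.0006], [0.5161, -0.0001]]
0.083 [[0.492, 0.0034], [0.4986, 0.0029], [0.5036, 0.0026], [0.5132, 0.002]]
y ends [[ 0.49529012 -0.01852515]
 [ 0.49528138  0.02165478]] [[ 0.50940123 -0.01885051]
 [ 0.50940284  0.02546788]]
slicer x [0.45394317 0.5527609 ] y [[0.45396901 0.15169362]]
```

The pointer reads −0.69 rad against −0.70 for the long tick, so the dial is set. The throat gap is 0.5009 to 0.5061, so its middle is x ≈ 0.5035, y ≈ 0.001. Next I'll take the gauge.

Run:
```python
from h import *
p=lambda m:print(m,[np.round(readout.state()[k],4).tolist() for k in("t","tcp_pos","wrist_force","finger_gap")])
G=(.480,-.3134)
arm.servo_line((.502,.06,.24))
arm.reach((*G,.24),down(-.253)); arm.servo_line((*G,.16),vel=.15)
print("hit",arm.servo_line((*G,.089),vel=.06,threshold=6)); p("down")
gripper_close(60); p("closed")
arm.servo_line((*G,.12),vel=.06); p("lift a"); arm.servo_line((*G,.26),vel=.15); p("lifted")
c=wrist("w_held")
im=(255*(c["img"][:,:,::-1]/255.)**.5).astype(np.uint8)
cv2.imwrite("pics/held.png",im)
```

```text
hit False
down [15.7083, [0.4802, -0.3136, 0.0896], [-0.2014, -0.0498, 0.5312], 1.0009]
closed [16.3167, [0.4801, -0.3135, 0.0892], [-0.7952, -0.3849, 1.217], 0.2261]
lift a [16.9833, [0.4799, -0.3134, 0.1199], [-0.5924, 0.0399, -2.3526], 0.2297]
lifted [18.0667, [0.4797, -0.3132, 0.2586], [-0.1481, -0.1424, -1.8831], 0.225]
```

View pics/held.png

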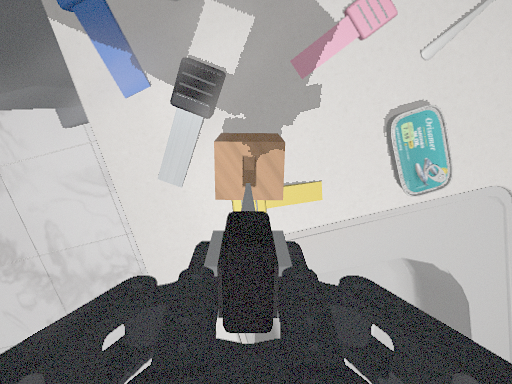

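The gauge is held, with the blade tip at about (248,183) above the slot at (250,170). Next I'll move it over the throat and check the tip against the gap.

Run:
```python
from h import *
p=lambda m:print(m,[np.round(readout.state()[k],4).tolist() for k in("t","tcp_pos","wrist_force","finger_gap")])
c=pickle.load(open("w_held.pkl","rb")); t=c["T"]@np.linalg.inv(c["mount"]); tip=t@[0,0,.0792,1]; print("pred tip px",proj(c,tip[:3],c["T"]))
X=(.5035,.001)
arm.servo_line((*X,.26),rot=down(0),vel=.15); arm.servo_line((*X,.175),vel=.1); arm.wait(.3); p("above")
c=wrist("w_thr"); t=c["T"]@np.linalg.inv(c["mount"]); tip=t@[0,0,.0792,1]; print("pred tip",tip[:3],proj(c,tip[:3],c["T"]),"throat",proj(c,[[.5035,.001,.075],[.501,-.0195,.075],[.506,-.0195,.075]],c["T"]))
im=(255*(c["img"][:,:,::-1]/255.)**.5).astype(np.uint8)[70:250,150:350]
s=vision.camera("side"); u=proj(s,[.5035,.001,.09],s["T"])[0].astype(int); print(u,proj(s,tip[:3],s["T"]))
im2=(255*(s["img"][:,:,::-1]/255.)**.6).astype(np.uint8)[u[1]-55:u[1]+35,u[0]-50:u[0]+50]
cv2.imwrite("pics/thr.png",np.hstack([cv2.resize(im,(400,360),interpolation=2),cv2.resize(im2,(400,360),interpolation=2)]))
```

```text
pred tip px [[248.42624729 198.49526594]]
above [21.6667, [0.5037, 0.001, 0.1754], [-0.3631, 0.7285, -2.2424], 0.2307]
pred tip [0.50371064 0.00097016 0.09615097] [[248.53859293 198.74152032]] throat [[248.18647609 190.65219168]
 [245.0514441  215.13455107]
 [251.26358192 215.13762593]]
[246 170] [[246.8049967 168.610581 ]]
```

View pics/thr.png

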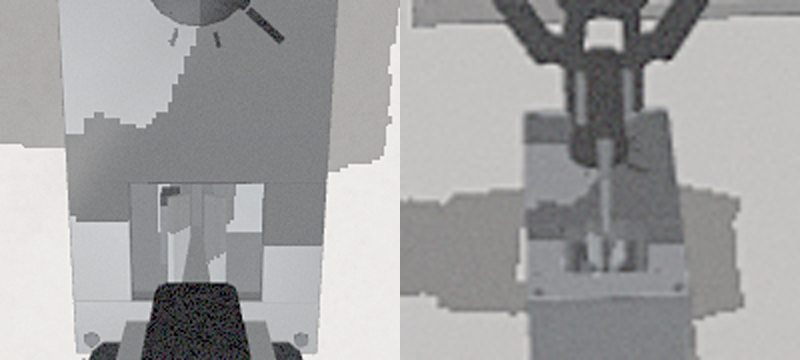

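The tip is over the gap: the predicted tip is u=248.5, and the gap spans 245 to 251. I'll insert it now.

Run:
```python
from h import *
p=lambda m:print(m,[np.round(readout.state()[k],4).tolist() for k in("t","tcp_pos","wrist_force","wrist_torque","finger_gap")])
X=(.5035,.001)
h=arm.servo_line((*X,.137),vel=.03,threshold=5); print(h); arm.wait(.2);p("entry")
if not h:
    z=.137
    f0=-2.2
    while z>.108:
        z-=.002; arm.servo_line((*X,z),vel=.015); arm.wait(.15)
        p(""); 
        if readout.state()["wrist_force"][2]-f0>4.6: break
```

```text
False
entry [23.3833, [0.5036, 0.001, 0.1371], [0.1525, -0.0794, -1.8129], [-0.0507, 0.019, -0.0432], 0.2296]
 [23.8167, [0.5035, 0.001, 0.135], [-0.5085, 0.156, -1.1083], [0.0106, -0.0226, 0.0365], 0.227]
 [24.25, [0.5035, 0.001, 0.133], [-0.3071, 0.7381, -1.3542], [-0.0145, 0.0159, -0.0161], 0.226]
 [24.6833, [0.5035, 0.001, 0.131], [0.5202, 0.189, -1.2467], [-0.0215, 0.0132, 0.0522], 0.2233]
 [25.1167, [0.5035, 0.001, 0.129], [0.8713, 0.5856, -1.8995], [0.0395, -0.0871, 0.0126], 0.2269]
 [25.55, [0.5034, 0.001, 0.1268], [-0.4858, 0.0738, -2.5815], [-0.0023, -0.052, -0.0292], 0.2246]
 [25.9833, [0.5034, 0.001, 0.1249], [-0.5667, -0.0637, -1.5412], [0.0193, -0.0459, -0.0275], 0.2299]
 [26.4167, [0.5035, 0.001, 0.1229], [-0.5496, -0.6016, -2.0776], [-0.0625, -0.0189, -0.0242], 0.2264]
 [26.85, [0.5035, 0.001, 0.1209], [-0.6097, 0.2931, -1.6531], [-0.0085, -0.0569, -0.0165], 0.2291]
 [27.2833, [0.5035, 0.001, 0.1189], [1.0139, 0.5883, -0.4576], [-0.0567, -0.0257, -0.034], 0.2266]
 [27.7167, [0.5035, 0.001, 0.1169], [-0.7317, 0.3055, -0.799], [-0.0307, -0.0299, -0.0029], 0.2236]
 [28.15, [0.5034, 0.001, 0.1149], [-0.5458, -0.4509, -0.1738], [0.0092, -0.0548, -0.0128], 0.226]
 [28.5833, [0.5035, 0.001, 0.1129], [-0.5508, 0.0347, 1.7082], [-0.025, -0.0465, 0.0052], 0.2261]
 [29.0167, [0.5035, 0.001, 0.1109], [-0.417, 0.3365, 1.8662], [-0.0262, 0.0115, 0.0115], 0.2275]
 [29.45, [0.5035, 0.001, 0.1089], [-0.1567, 0.3074, 2.1644], [-0.0132, -0.066, -0.0226], 0.2227]
 [29.8833, [0.5034, 0.001, 0.1069], [0.4148, -0.5536, 3.3056], [-0.0329, -0.1111, 0.003], 0.2257]
```

Run:
```python
from h import *
F=[]
for _ in range(20): arm.wait(.05); F.append(readout.state()["wrist_force"])
print(np.mean(F,0),np.std(F,0)); print(readout.state()["t"],readout.state()["tcp_pos"],readout.state()["finger_gap"])
c=wrist("w_fin"); s=vision.camera("side"); u=np.array([246,170])
im=(255*(c["img"][:,:,::-1]/255.)**.5).astype(np.uint8)[70:250,150:350]
im2=(255*(s["img"][:,:,::-1]/255.)**.6).astype(np.uint8)[u[1]-55:u[1]+35,u[0]-50:u[0]+50]
cv2.imwrite("pics/fin.png",np.hstack([cv2.resize(im,(400,360),interpolation=2),cv2.resize(im2,(400,360),interpolation=2)]))
# handle's underside expected 75 mm above the tip
T=c["T"]@np.linalg.inv(c["mount"]); print(proj(c,(T@[.019,0,.0042,1])[:3],c["T"]),proj(c,[[.5035,.0205,.083]],c["T"]))
```

```text
[ 0.27260988 -0.11656558  1.81018254] [0.47176497 0.49047838 0.49909   ]
30.8833 [0.50345411 0.00099701 0.10692028] 0.22638983590037381
[[248.98186363 207.73315597]] [[248.93606966 194.96145785]]
```

View pics/fin.png

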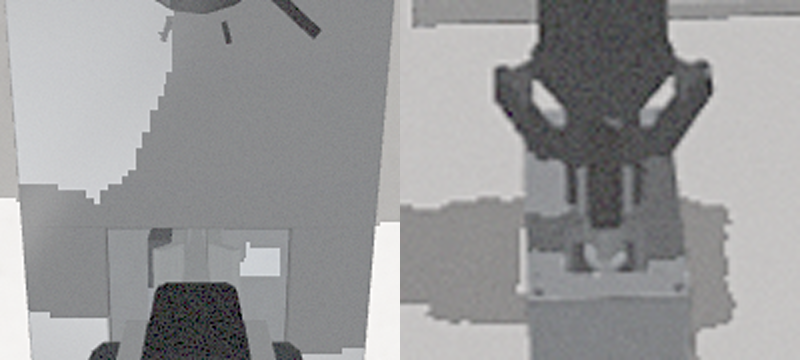

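Run:
```python
from h import *
arm.servo_line((.5035,.001,.1057),vel=.01)
F=[]
for _ in range(30): arm.wait(.03); F.append(readout.state()["wrist_force"])
s=readout.state();print(np.mean(F[:10],0),np.mean(F[10:],0),s["t"],s["tcp_pos"],s["finger_gap"])
```

```text
[0.06448234 0.22710948 4.24479732] [0.28757635 0.08048151 4.55258394] 32.2667 [0.50351209 0.00098288 0.10572515] 0.22605512356435314
```

```bash
python3 -c "
from plant import *
workorder.job_done(); print(readout.state()['t'])"
```

```text
the job is handed in; nothing more can be done
the job is handed in; nothing more can be done
```

I set the dial to the long tick, took the small black gauge out of the stand, slid it upright between the plates, and handed the job in still holding it there at about 32 s.

- **Dial:** in the picture taken after letting go, the pointer sat at −0.67 to −0.71 rad, depending on how I measured it, against −0.70 for the long tick. The gap measured about 5.2 mm.
- **Depth:** the blade tip is about 48 mm deep by arm position, inside the 30–50 mm snug range but near its deep end.
- **Push:** the steady push is about 6 N relative to the free-hanging gauge, slightly above the 5 N asked for. At 47 mm the push had settled to about 3.7 N, so I went 1 mm further. The single force readings are noisy, about ±0.5 N.
- **Grip:** the handle did not slip in the fingers, judging by the pictures from before and after insertion.
- **Bystanders:** I never commanded the arm near the candle, mug, tin or glass, and no unexpected contact showed in the forces. I did not take a final picture of them.

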